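Square a test block into the angle stop

TASK

The rusty steel test block has to be located for testing: push it along the worktop with the fingertips into the inside corner of the steel angle stop, until a long side lies flush against the long bar and an end touches the short bar. Only push or nudge it: never grip it, straddle it with the fingers or lift it, and leave the vial, the ore piece and the crucible where they stand.

Things in the scene. Friction and masses are not known exactly. Their poses are not given: they have to be found in the camera images.
- rust_block: flat rectangular block of rusty brown steel, plain box 58 x 84 x 17 mm (x, y, z), 0.4 to 0.75 kg, loose, flat on the worktop. Origin at the centre of its underside; x across the width, y along the 84 mm length, z up. Starts in front of the long bar, turned up to 0.4 rad from parallel to it, about 30 mm or more from each bar.
- angle_stop: L-shaped steel stop fixed to the worktop: two bars at a right angle, 16 mm wide, 20 mm high (screw heads to 22 mm). Origin at the inside corner, worktop height. Long bar: inner face x = 0, from y = 0 to -200 mm, facing -x (towards the robot). Short bar: inner face y = 0, from x = 0 to -89 mm, facing -y. Metal on the +x and +y sides. Yaw within 0.25 rad. Block home: its centre at x -29, y -42 mm here.
- vial: bystander: glass vial with a white cap, 24 mm across, 57 mm tall, upright to the left of the short bar. Origin at the centre of its underside.
- ore_specimen: bystander: cut piece of brown ore with bevelled corners, 48 x 72 x 21 mm, to the left of the block. Origin at the centre of its underside.
- crucible: bystander: white porcelain cup, 46 mm across the rim, 36 mm tall, to the right of the block. Origin at the centre of its underside.
Not all that is in view belongs to the job. Leave any turquoise look-alike of the rust_block alone.

How it is judged:
At the end, for the whole second after the job is handed in: The block lies flat and still on the worktop in the inside corner of the stop: its long side within 3 mm of the long bar and parallel to it within 0.04 rad, its end within 3 mm of the short bar (x of rust_block in the frame of angle_stop between -0.032 and -0.026 m and y of rust_block in the frame of angle_stop between -0.045 and -0.039 m and angle between the y axis of rust_block and the y axis of angle_stop, either way round below 0.04 rad and height (world z) of rust_block between -0.003 and 0.003 m and angle between rust_block's own z axis and vertical below 0.03 rad and linear speed of rust_block below 0.01 m/s); the robot touches nothing.
It fails at once if the block is lifted off the worktop or tipped (by more than 8 mm or 0.2 rad) (height (world z) of rust_block above 0.008 m or angle between rust_block's own z axis and vertical above 0.2 rad).
It fails at once if the fingers straddle or grip the block (the space between the fingertips is let down over the middle of the block) (z of the grasp point in the frame of rust_block below 0.031 m and x of the grasp point in the frame of rust_block between -0.016 and 0.016 m and y of the grasp point in the frame of rust_block between -0.03 and 0.03 m).
It fails at once if the vial is moved by more than 12 mm or tipped (distance of vial from where it was at the start of the episode above 0.012 m or angle between vial's own z axis and vertical above 0.3 rad).
It fails at once if the ore piece is moved by more than 12 mm or tipped (distance of ore_specimen from where it was at the start of the episode above 0.012 m or angle between ore_specimen's own z axis and vertical above 0.3 rad).
It fails at once if the crucible is moved by more than 12 mm or tipped (distance of crucible from where it was at the start of the episode above 0.012 m or angle between crucible's own z axis and vertical above 0.3 rad).
It also fails if it takes over 45 s, if anything falls off the work surface, if the arm or the gripper's body presses on something with over 40 N, if the wrist force passes 120 N, or if a joint passes its speed limit or range.

ROBOT

A 6-joint arm with a two-finger parallel gripper is mounted at the origin on a cart in front of the work surface, level with it; the furniture and walls round the work are solid. World frame = base frame: x ahead of the robot, y to its left, z up, the work surface at z = 0. Lengths are in m, angles in rad, forces in N, time in s.
With the tool pointing down it reaches from about 0.35 to 0.85 m from the base axis. Payload 8.1 kg.
Tool frame: the origin (TCP) lies midway between the tips of the shut fingers; the grasp point (between the pads) lies 19 mm behind it (arm.grasp_offset is the distance from the TCP to the grasp point, in m); z points along the fingers, y is the line along which they close (so a half turn about z gives the same grasp; the last joint's range is limited). The gripper opens to 85 mm and grips with 20 to 120 N. Pads are 22 mm wide; open, the fingers measure 114 mm over their backs; the gripper's body (76 mm by 85 mm) begins 54 mm behind the grasp point. The pads swing forward as they close: fully open they stand 13 mm farther back than shut.
Start: joints at [1.079, 0.13, 1.488, -0, 1.523, -0.085], TCP at [0.237, 0.551, 0.231] pointing down, gripper open.
Joint ranges: [-2.96, 2.96], [-0.89, 2.26], [0.02, 2.5], [-1.34, 4.48], [0, 2.73], [-2.66, 2.66]. Speed limits (rad/s): [2.39, 2.39, 2.79, 3.14, 3.14, 3.14].

INTERFACE

Orientations are given as a rotation vector (axis times angle).
In Python, from plant import arm gives the robot as it stands. Calls block until the motion is done:
- arm.move_pose(position, orientation): joint-space move of the TCP to a pose.
- arm.move_straight(position, v=0.15, attitude=None): straight line of the TCP; attitude=None keeps the orientation; v is the mean speed in m/s.
- arm.movej(angles): joint-space move.
- arm.command_gripper(opening, strength=None): finger opening in m; strength is the grip in N (None keeps the last); returns when the fingers have stopped.
- arm.sleep(seconds).
- arm.inverse_kinematics(position, orientation): joint angles nearest the present ones, or None.
- arm.state(): the state.
- arm.snapshot(name): name is "side" or "top"; returns a dict with "img" (400x640x3 uint8, red, green, blue), "z_map" (400x640 float32, m along the optical axis (not along the pixel's ray), 0 where there is no reading), "camera_matrix" (3x3 intrinsics, pixels), "k1" (the pictures are not rectified: a ray, as slopes to the right and down, at radius r is drawn at 1 + k1 r^2 times it, then the intrinsics apply), "origin" and "orientation" of the camera in the world. Camera axes: x right, y down, z forward; pixel columns grow to the right and rows downward; lengths in m; the calibration is good to about 2 mm. A picture is of the moment at which its call begins.
A pose or a line that the arm cannot do raises arm.PlanningError and nothing moves.
- arm.sign_off(): hands the job in; it is judged then, once.
The state is a dict: "time": time; "joint_pos": joint angles; "joint_velocities": joint speeds; "tau": joint torques, N m; "tcp_pos": TCP position; "eef_rot": TCP orientation; "force": force on the tool from outside, world axes, zero at the start; "wrist_torque": the same for the moment, N m; "opening": finger opening in m; "finger_force": force on a finger pad.
Only numpy, scipy, OpenCV 4.12 (cv2) and the standard library are available. Lean on these libraries where they do the work, as an engineer would, in place of code of your own. Each camera call takes 0.05 s, during which the arm holds its last target. There are 200 camera calls.

## Working session

There is one attempt and no reset: what is moved stays moved. The work goes in short steps, each a Python script; the robot and the scene stay as the last script left them, time stands still between calls to the robot, and variables do not carry over. Pictures are saved under pics/ and viewed, at most 10 in all, crops included, and the job is handed in when it is done.

```bash
ls; mkdir -p pics; python3 - <<'E'
from plant import arm
import cv2,numpy as np,pickle
d={}
for n in("top","side"):
    s=arm.snapshot(n);d[n]=s
    cv2.imwrite(f"pics/{n}0.png",s["img"][:,:,::-1])
    print(n,s["camera_matrix"].tolist(),s["k1"],s["origin"],s["orientation"])
pickle.dump(d,open("s0.pkl","wb"))
st=arm.state();print(st["time"],st["eef_rot"],st["opening"],arm.grasp_offset)
E
```

```text
pics
top [[410.95404566256946, 0.0, 325.70927230331307], [0.0, 410.95404566256946, 208.72396170760462], [0.0, 0.0, 1.0]] -0.03729504488230583 [ 0.41280977 -0.00471546  1.0308016 ] [-2.12901155  2.17954484 -0.12701846]
side [[365.44990336725385, 0.0, 314.9192433673706], [0.0, 365.44990336725385, 202.17290883647397], [0.0, 0.0, 1.0]] -0.020977581834856904 [0.53622513 0.71751771 0.49668451] [ 0.01852788 -2.72323198  1.53239564]
0.1 [-6.34478010e-01 -3.07637148e+00  2.45985906e-03] 0.08547400125750644 0.0187
```

View pics/top0.png

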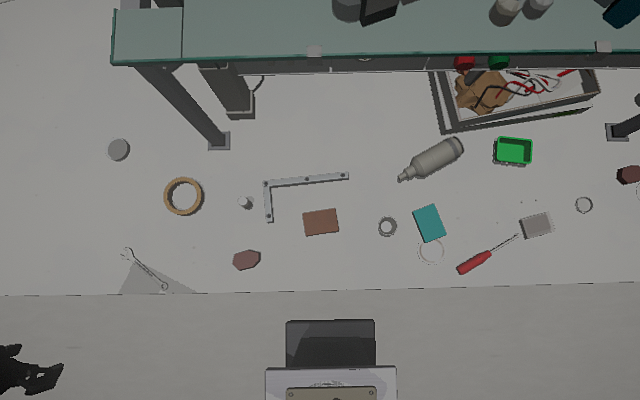

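View pics/side0.png

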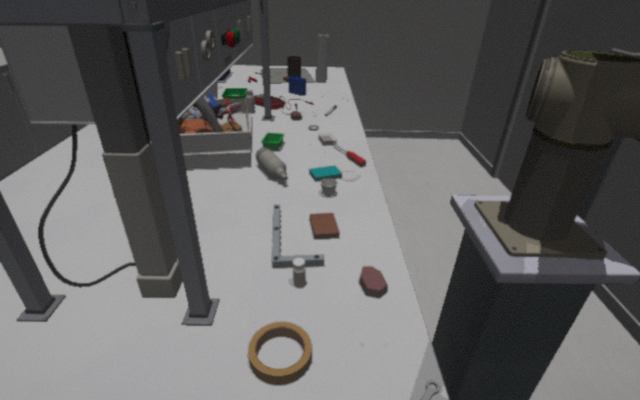

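The top view shows the brown block at (321,222), the angle stop with its inside corner near (272,187), the vial at (246,202), the ore at (246,259), the crucible at (387,227) and the turquoise look-alike at (429,222). There are two brown candidates, (321,222) and (246,259). The first is the plain rectangle in front of the long bar, so it is the block. The second has bevelled corners, so it is the ore. I'll measure these and confirm in one enlarged crop.

```bash
cat > h.py <<'E'
import cv2,numpy as np
from scipy.spatial.transform import Rotation as R
def ray(s,px,z):
    px=np.atleast_2d(px).astype(float)
    u=cv2.undistortPoints(px[:,None],s["camera_matrix"],np.array([s["k1"],0,0,0,0.]))[:,0]
    d=R.from_rotvec(s["orientation"]).apply(np.c_[u,np.ones(len(u))])
    o=np.array(s["origin"]); return (o+d*((z-o[2])/d[:,2])[:,None])[:,:2]
def big(mask,roi):
    x0,y0,x1,y1=roi; m=np.zeros_like(mask); m[y0:y1,x0:x1]=mask[y0:y1,x0:x1]
    c=cv2.findContours(m,cv2.RETR_EXTERNAL,cv2.CHAIN_APPROX_NONE)[0]
    return max(c,key=cv2.contourArea)[:,0]
def brown(img):
    i=img.astype(int); return ((i[...,0]-i[...,2]>25)*255).astype(np.uint8)
def block(s,roi=(225,170,380,250)):
    "centre and direction (world) of the block's long side, with sizes"
    p=ray(s,big(brown(s["img"]),roi),0.017)
    (c,sz,a)=cv2.minAreaRect((p*1000).astype(np.float32))
    a=np.deg2rad(a)+(np.pi/2 if sz[1]>sz[0] else 0)
    a=(a-np.pi/2+np.pi/2)%np.pi-np.pi/2   # direction of long side
    return np.array(c)/1000,a%np.pi,sorted(sz)
E
python3 - <<'E'
import pickle,cv2,numpy as np
from h import *
d=pickle.load(open("s0.pkl","rb"));s=d["top"];im=s["img"]
print("block",block(s))
print("ore",cv2.minAreaRect((ray(s,big(brown(im),(220,240,275,280)),.021)*1000).astype(np.float32)))
for p in [(321,222),(300,200),(318,179),(267,200),(290,184),(246,203),(387,227),(240,210)]: print(p,im[p[1],p[0]],s["z_map"][p[1],p[0]])
c=cv2.resize(im[160:280,220:410],None,fx=4.2,fy=4.2,interpolation=cv2.INTER_CUBIC)
cv2.imwrite("pics/crop.png",c[:,:,::-1])
print(ray(s,[(246,202)],.057),ray(s,[(387,227)],.036),ray(s,[(429,222)],.017))
# shelf height / edge
for p in [(300,50),(300,30),(220,140),(210,90)]:
    z=s["z_map"][p[1],p[0]];h=1.031-z;print(p,z,ray(s,[p],h))
E
```

```text
block (array([0.50779486, 0.01534003]), np.float64(0.14184878137873103), [55.62080764770508, 82.20836639404297])
ore ((431.350830078125, 204.3603515625), (12.429051399230957, 51.020408630371094), 17.172697067260742)
(321, 222) [106  81  69] 1.0146866
(300, 200) [151 148 148] 1.0398095
(318, 179) [139 141 142] 1.0241991
(267, 200) [139 142 143] 1.020046
(290, 184) [79 80 80] 1.0343506
(246, 203) [118 118 118] 0.9878353
(387, 227) [153 153 152] 1.0265468
(240, 210) [148 148 147] 1.0399576
[[0.55512907 0.19088194]] [[ 0.48869533 -0.14748243]] [[ 0.50002405 -0.25484677]]
(300, 50) 0.55981404 [[0.71558362 0.02996714]]
(300, 30) 0.56554765 [[0.75037163 0.02989956]]
(220, 140) 1.017767 [[0.7236874  0.26699872]]
(210, 90) 1.079041 [[0.88618393 0.31314669]]
```

View pics/crop.png

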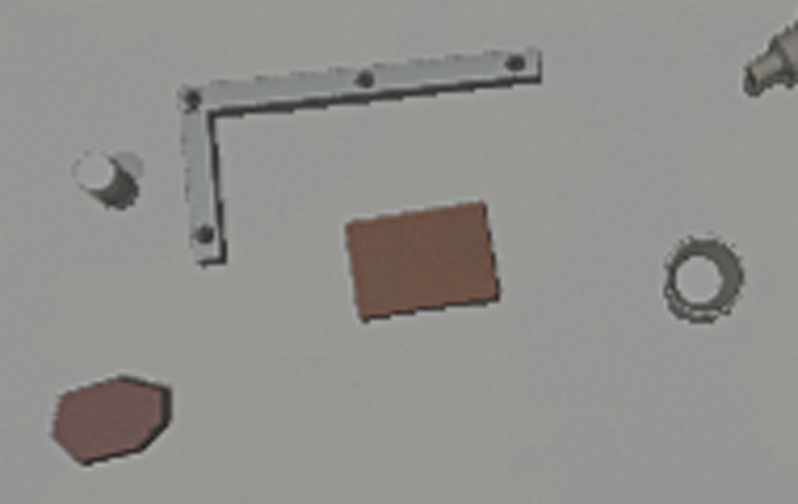

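The crop confirms the plain rectangular block and the bevelled ore. The stop's inside corner at worktop height is near crop (215,117), which is about (271,188) in the full image. Next I'll fit the stop's edges.

```bash
sed -i 's/    a=(a-np.pi.*$//' h.py; cat >> h.py <<'E'
STOP_ROI=(255,165,352,228)
def stop(s):
    "inside corner (world) and yaw of the stop, from its outer (z=20) and inner (z=0) edges"
    i=cv2.GaussianBlur(s["img"],(3,3),0).astype(int)
    m=(((i[...,2]-i[...,0]>=2)|(i.sum(2)<375))&(i[...,0]-i[...,2]<15)).astype(np.uint8)*255
    p=big(m,STOP_ROI).astype(float)
    def fit(sel,z):
        q=(ray(s,p[sel],z)*1000).astype(np.float32)
        v=cv2.fitLine(q,cv2.DIST_HUBER,0,.01,.01).ravel(); return v[:2],v[2:]/1000
    x,y=p.T; line=184-(x-272)*.11       # centre line of long bar, px
    L=(x>282)&(x<342); S=(y>195)&(y<217)
    return {"outL":fit(L&(y<line),.02),"inL":fit(L&(y>=line),0),
            "outS":fit(S&(x<269),.02),"inS":fit(S&(x>=269),0)},m
E
python3 - <<'E'
import pickle
from h import *
s=pickle.load(open("s0.pkl","rb"))["top"]
f,m=stop(s)
for k,(v,p) in f.items(): print(k,v,p,np.degrees(np.arctan2(v[1],v[0])))
print(block(s))
def X(a,b): t=np.linalg.solve(np.c_[a[0],-b[0]],b[1]-a[1]); return a[1]+a[0]*t[0]
yaw=np.mean([np.arctan2(v[1],v[0])%np.pi-o for v,o in ((f["outL"][0],np.pi/2),(f["inL"][0],np.pi/2))])
ci=X(f["inL"],f["inS"]);co=X(f["outL"],f["outS"])
M=np.array([[np.cos(yaw),-np.sin(yaw)],[np.sin(yaw),np.cos(yaw)]])
print(yaw,ci,co-M@[.016,.016], "diag mm",M.T@(co-ci)*1000)
E
```

```text
outL [ 0.09003134 -0.99593896] [0.621513   0.03360231] -84.83459
inL [ 0.09122933 -0.9958299 ] [0.60827214 0.03392499] -84.76566
outS [0.99762225 0.06891874] [0.5420536  0.14918955] 3.9518852
inS [0.99834293 0.05754516] [0.54573834 0.1347143 ] 3.2989173
(array([0.50779486, 0.01534003]), np.float64(1.7126451081736276), [55.62080764770508, 82.20836639404297])
0.090754926 [0.5987587  0.13777044] [0.59615175 0.13654318] diag mm [13.292553  15.0140505]
```

```bash
cat >> h.py <<'E'
YAW=0.089; C0=np.array([.597,.137])
M=np.array([[np.cos(YAW),-np.sin(YAW)],[np.sin(YAW),np.cos(YAW)]])
def W(x,y,z): return [*(C0+M@[x,y]),z]
def S(p): return M.T@(np.array(p[:2])-C0)
def down(sign=1):
    y=np.array([*M@[0,sign],0]); z=np.array([0,0,-1.])
    return R.from_matrix(np.c_[np.cross(y,z),y,z]).as_rotvec()
def push(arm,a,b,z,step,fmax,v=.06):
    "from stop-frame a to b at height z in steps, until the force rise along the way passes fmax"
    a,b=np.array(a,float),np.array(b,float); n=int(np.ceil(np.linalg.norm(b-a)/step)); u=M@((b-a)/np.linalg.norm(b-a))
    f0=np.array(arm.state()["force"])[:2]; log=[]
    for k in range(1,n+1):
        q=a+(b-a)*k/n; arm.move_straight(W(*q,z),v=v)
        st=arm.state(); f=-(np.array(st["force"])[:2]-f0)@u; log.append(round(float(f),1))
        if f>fmax: break
    print("push end",S(st["tcp_pos"]).round(4),"z",round(st["tcp_pos"][2],4),"t",round(st["time"],2),log); return q
E
python3 - <<'E'
from plant import arm
from h import *
s=arm.snapshot("top"); c,a,_=block(s); b=S(c); print("block stop frame",b,a-np.pi/2-YAW)
best=None
for sg in(1,-1):
    q=arm.inverse_kinematics(W(b[0]-.06,b[1],.12),down(sg)); print(sg,q)
    if q is not None and (best is None or abs(q[5])<best[0]): best=(abs(q[5]),sg)
sg=best[1]; print("sign",sg); open("sg","w").write(str(sg))
arm.move_pose(W(b[0]-.06,b[1],.12),down(sg)); arm.command_gripper(.035)
arm.move_straight(W(b[0]-.06,b[1],.003),v=.1); st=arm.state(); print(st["tcp_pos"],st["time"],st["force"],st["opening"])
# push to about 8 mm short of the bar
push(arm,(b[0]-.06,b[1]),(-.058-.011-.008,b[1]),.003,.015,15)
cv2.imwrite("pics/p1.png",cv2.resize(arm.snapshot("side")["img"][180:330,220:420],None,fx=3,fy=3)[:,:,::-1])
E
```

```text
block stop frame [-0.09964742 -0.11359169] 0.05284878137873103
1 [-9.29153101e-02 -2.08879248e-01  2.02541540e+00 -4.44089210e-16
  1.32505650e+00 -1.75271164e+00]
-1 [-9.29153101e-02 -2.08879248e-01  2.02541540e+00 -4.44089210e-16
  1.32505650e+00  1.38888102e+00]
sign -1
[0.44878203 0.00960841 0.0037038 ] 4.1333 [ 1.06162749 -0.5080186  -0.7090384 ] 0.03490669819123817
push end [-0.0768 -0.1136] z 0.0031 t 6.43 [0.3, 1.7, 0.7, 1.7, 0.0, 0.7]
```

View pics/p1.png

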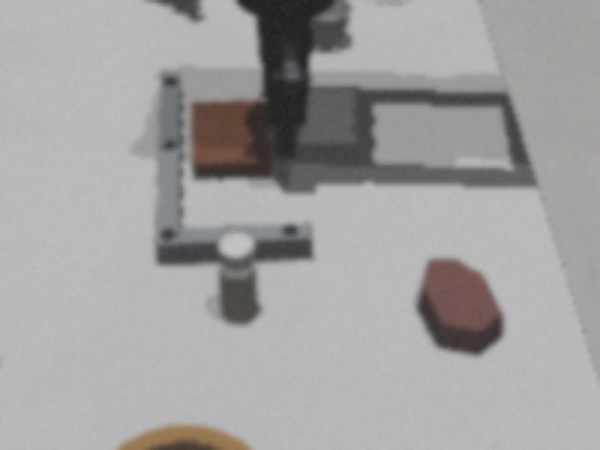

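The enlarged side view shows the block at crop (235,138) pushed square, with a small gap to the long bar (inner face near column 185). The vial and ore have not moved. I'll close onto the bar and then push the end.

```bash
python3 - <<'E'
from plant import arm
from h import *
q=push(arm,(-.077,-.1136),(-.060,-.1136),.003,.001,10,v=.03)
arm.move_straight(W(q[0]-.03,q[1],.003),v=.15)
arm.move_straight(W(q[0]-.03,q[1],.08),v=.2)
s=arm.snapshot("top"); cv2.imwrite("pics/p2.png",cv2.resize(s["img"][160:280,220:410],None,fx=4.2,fy=4.2)[:,:,::-1])
try: c,a,z=block(s,(272,170,380,235)); print(S(c),a-np.pi/2-YAW,z)
except Exception as e: print(e)
print(arm.state()["time"])
E
```

```text
push end [-0.0676 -0.1136] z 0.003 t 9.23 [0.4, 6.3, 4.6, 4.2, 3.3, 1.7, 2.1, 1.0, 2.5, 6.8, 12.2]
max() iterable argument is empty
10.1667
```

View pics/p2.png

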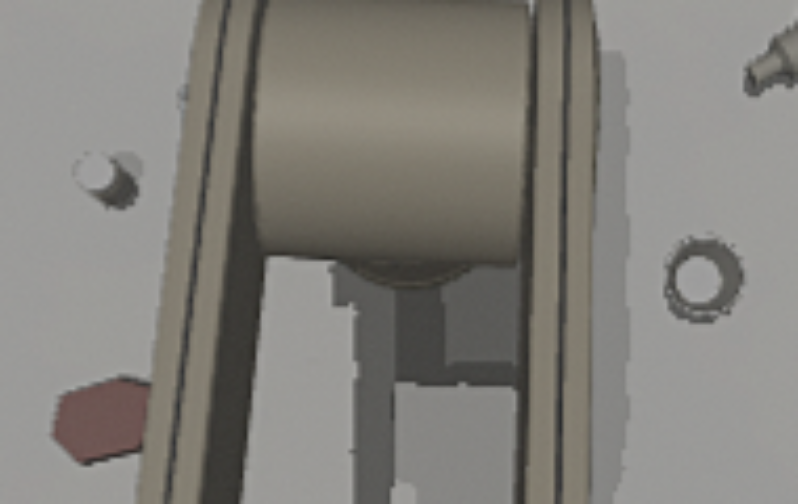

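The view shows the arm covering the block. The ore, vial and crucible have not moved, and the force rise showed the block reaching the bar. Now I'll push the end along the bar with the fingers shut.

```bash
python3 - <<'E'
from plant import arm
from h import *
sg=int(open("sg").read())
arm.command_gripper(0.0)
x=-.030
arm.move_straight(W(x,-.197,.08),v=.25); arm.move_straight(W(x,-.197,.005),v=.12)
print(arm.state()["force"],arm.state()["opening"])
q=push(arm,(x,-.197),(x,-.112),.005,.012,20)
q=push(arm,q,(x,-.094),.005,.001,10,v=.03)
cv2.imwrite("pics/p3.png",cv2.resize(arm.snapshot("side")["img"][180:330,220:420],None,fx=3,fy=3)[:,:,::-1])
E
```

```text
[-0.21437095 -0.02202275  0.08980644] -0.00016302158996299703
push end [-0.03   -0.1114] z 0.005 t 14.55 [0.2, -0.3, -0.7, 0.1, 0.2, 0.7, 0.6, -1.0]
push end [-0.03   -0.0939] z 0.005 t 19.05 [1.4, 2.8, 4.4, 3.1, 2.5, 3.1, 3.7, 4.0, 3.0, 3.0, 3.3, 2.2, 3.3, 2.7, 3.0, 3.0, 3.3, 3.1]
```

View pics/p3.png

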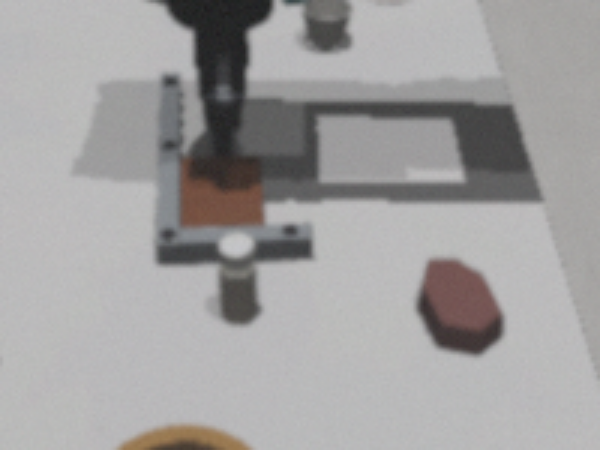

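The block, at crop (222,190), is flush with the long bar and nearly at the short bar (its inner edge near row 228). The force has not risen yet, so I'll continue, then re-nudge the long side and look.

```bash
python3 - <<'E'
from plant import arm
from h import *
x=-.030
q=push(arm,(x,-.094),(x,-.078),.005,.001,11,v=.03)
arm.move_straight(W(x,q[1]-.02,.005),v=.15); arm.move_straight(W(x,q[1]-.02,.06),v=.25)
arm.move_straight(W(-.09,-.044,.06),v=.25); arm.move_straight(W(-.09,-.044,.005),v=.12)
r=push(arm,(-.09,-.044),(-.074,-.044),.005,.008,11)
r=push(arm,r,(-.063,-.044),.005,.001,11,v=.03)
arm.move_straight(W(r[0]-.02,-.044,.005),v=.15); arm.move_straight(W(r[0]-.02,-.044,.12),v=.25)
arm.move_pose([.35,-.3,.25],down(int(open("sg").read())))
s=arm.snapshot("top"); c,a,z=block(s,(255,170,380,235)); f,_=stop(s)
print(S(c),a-np.pi/2-YAW,z,arm.state()["time"])
t=s["img"][160:280,220:410]; cv2.imwrite("pics/p4.png",cv2.resize(t,None,fx=4.2,fy=4.2,interpolation=cv2.INTER_CUBIC)[:,:,::-1])
E
```

```text
push end [-0.0295 -0.0923] z 0.0052 t 20.1 [0.9, 4.4, 7.9, 12.8]
push end [-0.0735 -0.044 ] z 0.0053 t 22.43 [0.0, -0.2]
push end [-0.0671 -0.044 ] z 0.0044 t 24.93 [0.6, 0.2, -0.6, 0.3, 0.0, 0.3, 0.5, 6.2, 10.5, 15.5]
[-0.02595442 -0.03827853] -0.005372522325659795 [56.19345474243164, 81.71837615966797] 27.4917
```

View pics/p4.png

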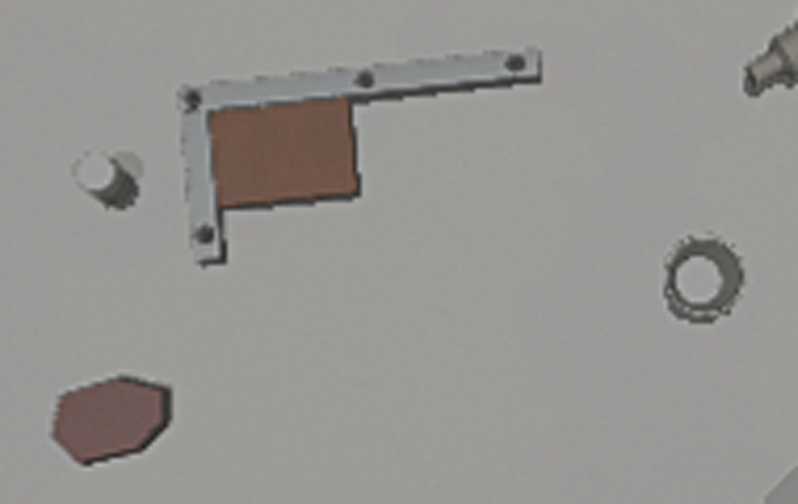

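The block, at crop (283,150), sits flush in the corner. No worktop shows between it and either bar, both contacts gave a stiff force rise, and the bystanders have not moved. I'm handing the job in.

```bash
python3 -c "
from plant import arm
print(arm.sign_off(),arm.state()['time'])"
```

```text
the job is handed in; nothing more can be done
the job is handed in; nothing more can be done
```

I pushed the rusty block into the inside corner and handed the job in: the last picture shows it flush against both bars with the vial, ore piece and crucible unmoved, but the sign-off call returned no verdict.

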